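Take a hardness reading on the lever test stand

ROBOT

A 6-joint arm with a two-finger parallel gripper is mounted at the origin on the work surface. World frame = base frame: x ahead of the robot, y to its left, z up, the work surface at z = 0. Lengths are in mm, angles in rad, forces in N, time in s.
With the tool pointing down it reaches from about 350 to 875 mm from the base axis. Payload 4.2 kg.
Tool frame: the origin (TCP) lies at the very end of the fingers, on their centre line; the grasp point (between the pads) lies 19 mm behind it; z points along the fingers, y is the direction in which the jaws open and shut (so a half turn about z gives the same grasp; the last joint's range is limited). The gripper opens to 85 mm and grips with 20 to 120 N. Pads are 22 mm wide; open, the fingers measure 114 mm over their backs; the gripper's body (76 mm by 85 mm) begins 54 mm behind the grasp point. The pads swing forward as they close: fully open they stand 13 mm farther back than shut.
Start: joints at [-1.025, 0.385, 0.008, 0, -1.194, -0.259], TCP at [176.819, -599.445, 208.012] pointing down, gripper open.
Joint ranges: [-3.14, 3.14], [-1.21, 2.06], [-1.07, 1.41], [-3.16, 2.05], [-2.99, -0.16], [-3.1, 3.1]. Speed limits (rad/s): [2.79, 2.79, 3.14, 3.14, 3.14, 3.14].

INTERFACE

Orientations are given as a unit quaternion [x, y, z, w].
In Python, from bench import arm, optics, job gives the robot as it stands.
- The arm moves only by the tool send_rows, never from a script. Its argument "steps" is a list that holds one entry, the list of rows, each a list of 5 numbers: the shift along the tool's x, y, z in cm, then the turn about the tool's z in rad, then the opening, from 0 (shut) to 1 (fully open). A call has 1 to 10 rows; each row shifts and turns the pose as measured when the row begins, along the tool's axes as they then stand; what a row does not reach is not made up. A row lasts 1/12 s, in which the tool goes at most 41.7 mm and 7.16 degrees, less where a joint would pass 70% of its speed; a pose out of reach is approached as far as the arm can. A call with a gripper value outside its range is refused whole. The fingers move at their own pace and stop on an object; the grip force is fixed at half the most. Time passes only in rows, so rows that do not move let the fingers close. It gives the time, the measured TCP pose, the force and the opening at its end, in the units of the state.
- arm.read_state(): the state, without advancing time (a new reading comes with each control period).
- optics.get_image(name): name is "side" or "top"; returns (picture, depth): 480x640x3 uint8, blue, green, red; 480x640 float32, mm along the optical axis (not along the pixel's ray), 0 where there is no reading.
- optics.get_calibration(name): a dict with "K" (3x3 intrinsics, pixels), "rvec" (rotation vector, rad) and "tvec" (3), from world to camera coordinates, as OpenCV has them. Camera axes: x right, y down, z forward; pixel columns grow to the right and rows downward; lengths in mm; the calibration is good to about 2 mm. A picture is of the moment at which its call begins. get_calibration takes no time and is no camera call.
- job.job_done(): hands the job in, once; it reports no verdict.
The state is a dict: "clock": time; "joints": joint angles; "joint_vel": joint speeds; "joint_efforts": joint torques, N m; "position": TCP position; "ee_rot": TCP orientation; "contact_force": force on the tool from outside, world axes, zero at the start; "wrist_torque": the same for the moment, N m; "gripper_width": finger opening in mm.
Only numpy, scipy, OpenCV 4.12 (cv2) and the standard library are available. Lean on these libraries where they do the work, as an engineer would, in place of code of your own. Each camera call takes 0.05 s, during which the arm holds its last target. There are 200 camera calls.

TASK

Two spring-return hand-lever hardness testers stand on the inspection bench. On the one with the red ball knob, pull the lever down to its stop and keep it there for about a second, then ease it slowly back up, taking about three seconds, until it is fully home, and let go: never let the spring snap it back. Leave the black-knobbed lever alone.

Things in the scene. Friction and masses are not known exactly. Their poses are not given: they have to be found in the camera images.
- red_lever (a joint): The sprung lever with the red ball knob, on a white hand-lever tester (base 260 x 180 mm, dark; top of the dial 255 mm above the table; a brass sample is clamped under its ram). Value in rad: 0 = home (lever sloping up towards the robot, 40 degrees above level), 1.0 = down on its stop (17 degrees below level). A spring drives it home from anywhere: about 3 N at the knob at home, 12 N at the stop, and it flies back if let go.
- red_knob (a point): Centre of the red ball knob, 36 mm diameter, on the end of a 12 mm steel rod 170 mm long. At home it is about 285 mm above the table and 130 mm in front of the pivot (towards the robot); it moves on an arc of radius 170 mm about the pivot, in an upright plane, to about 124 mm above the table and 162 mm in front of the pivot. A ball: it can be pinched across the rod (along the pivot axis) from above and turns in the grip.
- red_pivot (a point): The pivot of the red-knobbed lever, 175 mm above the table, on the right-hand side (seen from the robot) of the tester's head. y axis: the pivot axis, level; x axis: level, away from the knob; z axis: up. The knob lies in the pivot's x-z plane, on its -x side. The head and column stand beside it, on its +y side, 25 mm away.
- black_lever (a joint): The lever with the black ball knob on the other, otherwise alike tester (aluminium sample). Same values: 0 = home, 1.0 = down. Not to be used.
- black_knob (a point): Centre of the black ball knob, 36 mm diameter, on the other tester, also about 285 mm above the table at home: pass it by, or over it.

How it is judged:
By the outcome, as a careful person would: the job done as asked, in the order asked, and still so for the second after the job is handed in, with the robot touching nothing.
It also fails if it takes over 48 s, if anything falls off the work surface, if the arm or the gripper's body presses on something with over 40 N, if the wrist force passes 120 N, or if a joint passes its speed limit or range.

## Working session

There is one attempt and no reset: what is moved stays moved. The work goes in short steps, Python scripts to look and compute and a tool call to move; the robot and the scene stay as the last step left them, time stands still between calls to the robot, and variables do not carry over. Pictures are saved under pics/ and viewed, about 8 in all and at most 12, crops included, and the job is handed in when it is done.

Besides the shell and the picture viewer there is one more tool, called after "Emit:" by a JSON object that holds its "op" and its "data", one argument or row to a line. send_rows: Moves the arm, as the interface text tells. Its arguments: {"type":"object","properties":{"steps":{"type":"array","items":{"type":"array","items":{"type":"array","items":{"type":"number"}}}}},"required":["steps"]}

```bash
mkdir -p pics
cat > h.py <<'E'
import numpy as np, cv2
from scipy.spatial.transform import Rotation as R
from bench import arm, optics, job
def cloud(name):
    im,d=optics.get_image(name); c=optics.get_calibration(name)
    K=np.array(c["K"]);Rm=cv2.Rodrigues(np.array(c["rvec"],float))[0];t=np.array(c["tvec"],float).ravel()
    v,u=np.mgrid[:480,:640]
    P=np.stack([(u-K[0,2])/K[0,0]*d,(v-K[1,2])/K[1,1]*d,d],-1)
    return im,d,(P-t)@Rm, -Rm.T@t
E
python3 - <<'E'
from h import *
ims=[]
for n in("side","top"):
    im,d,W,c=cloud(n); ims.append(im); np.savez(f"/tmp/{n}.npz",im=im,d=d,W=W,c=c)
    hsv=cv2.cvtColor(im,cv2.COLOR_BGR2HSV)
    m=((hsv[...,0]<8)|(hsv[...,0]>172))&(hsv[...,1]>140)&(hsv[...,2]>60)
    nn,lab,st,ce=cv2.connectedComponentsWithStats(m.astype(np.uint8))
    print(n,"cam",c.round())
    for i in range(1,nn):
        if st[i,4]>25:
            p=W[(lab==i)&(d>0)]; print(st[i],ce[i].round(),np.median(p,0).round(1),p.min(0).round(),p.max(0).round())
cv2.imwrite("pics/a.png",cv2.resize(np.vstack(ims),(0,0),fx=.625,fy=.625))
cv2.imwrite("pics/side.png",ims[0]);cv2.imwrite("pics/top.png",ims[1])
s=arm.read_state();print(s)
E
```

```text
side cam [595. 563. 851.]
[313 299  23  24 450] [324. 310.] [597.6 115.6 296.6] [ 580. -132.    4.] [624. 126. 306.]
top cam [569. -72. 976.]
[184 246  21  21 326] [194. 256.] [596.1 103.3 297.7] [581.  89. 285.] [612. 120. 303.]
{'clock': 0.1, 'joints': array([-1.02538185e+00,  3.85472973e-01,  6.74446870e-03, -4.43865901e-04,
       -1.19400893e+00, -2.58621627e-01]), 'joint_vel': array([-0.00141418, -0.00142431,  0.00323447,  0.00370707,  0.00020222,
       -0.00069225]), 'joint_efforts': array([-7.37059054e-04, -3.93319345e+01,  1.88928866e+01,  4.19790700e+00,
       -2.53651495e-03,  5.71643596e-06]), 'position': array([ 176.66099849, -598.90834957,  207.02669278]), 'ee_rot': array([-1.42824409e-01,  9.89747545e-01,  9.73887758e-04, -1.89915188e-04]), 'contact_force': array([-0.99213548,  0.8005058 , -0.92038641]), 'wrist_torque': array([-0.00060547,  0.03716357,  0.0471975 ]), 'gripper_width': 85.35611063089141}
```

View pics/a.png

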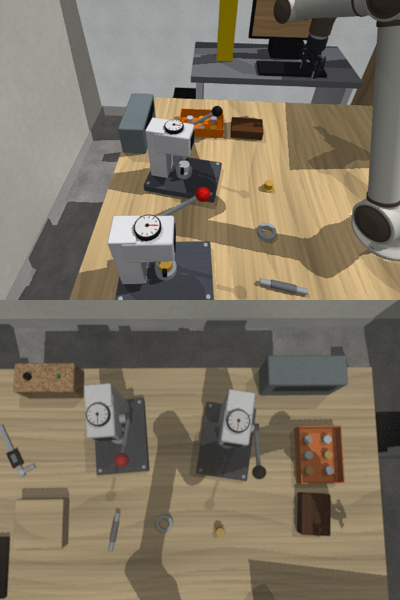

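Side view: the red knob is at about (324,310) and the black knob is behind it. Top view: the red knob is at (194,256), with its lever on the right side of the left-hand tester's head. The black tester is to the right. Next I need the knob centre and the lever plane.

Run:
```python
from h import *
from scipy.optimize import least_squares
for n in("side","top"):
    z=np.load(f"/tmp/{n}.npz");im,d,W=z["im"],z["d"],z["W"]
    hsv=cv2.cvtColor(im,cv2.COLOR_BGR2HSV)
    m=((hsv[...,0]<8)|(hsv[...,0]>172))&(hsv[...,1]>140)&(hsv[...,2]>60)&(d>0)
    p=W[m]; p=p[np.linalg.norm(p-np.median(p,0),axis=1)<30]
    f=least_squares(lambda c:np.linalg.norm(p-c,axis=1)-18,p.mean(0)-[0,0,12],loss="soft_l1")
    c=f.x;print(n,"centre",c.round(1),np.abs(f.fun).mean().round(2))
    # rod: points 25..150 from the knob, x away, height 170..290, narrow
    q=W[(d>0)].reshape(-1,3);r=q-c;h=np.hypot(r[:,0],r[:,1])
    el=np.abs(r[:,2]+h*np.tan(np.radians(40)))
    s=(h>22)&(h<110)&(r[:,0]>15)&(el<14)&(np.abs(r[:,1])<70)
    a=np.degrees(np.arctan2(r[s,1],r[s,0]));print(" rod n",s.sum(),"az hist",np.histogram(a,bins=np.arange(-70,71,5)))
    # base plate: dark, low
    g=im.max(-1)
    b=(d>0)&(g<95)&(np.abs(W[...,1]-c[1])<220)&(W[...,2]>8)&(W[...,2]<45)&(W[...,0]>540)&(W[...,0]<900)&(W[...,1]>0)
    if b.sum()>50:
        print(" base",cv2.minAreaRect(W[b][:,:2].astype(np.float32)),np.median(W[b][:,2]))
    wh=(d>0)&(W[...,2]>190)&(W[...,2]<262)&(g>130)&(W[...,1]>30)&(W[...,1]<330)&(W[...,0]>560)
    print(" head",wh.sum(),cv2.minAreaRect(W[wh][:,:2].astype(np.float32)))
t=cv2.imread("pics/top.png")[110:310,100:300];s=cv2.imread("pics/side.png")[270:480,150:400]
cv2.imwrite("pics/b.png",np.hstack([cv2.resize(t,(400,400)),cv2.resize(s,(400,400))]))
```

```text
side centre [597.3 106.9 285.8] 0.7
 rod n 450 az hist (array([  0,   0,   0,   0,   0,   0,   0,   0,   0,   0,   0,   0,   0,
         5,  98, 216,  82,  24,   3,   3,   3,   8,   7,   1,   0,   0,
         0,   0]), array([-70, -65, -60, -55, -50, -45, -40, -35, -30, -25, -20, -15, -10,
        -5,   0,   5,  10,  15,  20,  25,  30,  35,  40,  45,  50,  55,
        60,  65,  70]))
 base ((693.3019409179688, 176.5482177734375), (258.5881042480469, 170.50477600097656), 4.256968975067139) 31.394374326856614
 head 4335 ((730.0496215820312, 168.14056396484375), (161.84625244140625, 108.8082504272461), 4.387715816497803)
top centre [598.  106.6 283.6] 0.69
 rod n 487 az hist (array([  0,   0,   0,   0,   0,   0,   0,   0,   0,   0,   0,   2,  12,
        62, 161,  83,  11,  44,  43,  12,  14,  18,  16,   9,   0,   0,
         0,   0]), array([-70, -65, -60, -55, -50, -45, -40, -35, -30, -25, -20, -15, -10,
        -5,   0,   5,  10,  15,  20,  25,  30,  35,  40,  45,  50,  55,
        60,  65,  70]))
 base ((734.5355224609375, 205.23048400878906), (346.6919860839844, 227.4184112548828), 4.181692123413086) 28.947420556427133
 head 3300 ((736.7462768554688, 176.1629638671875), (147.1979522705078, 91.40167236328125), 5.101296424865723)
```

View pics/b.png

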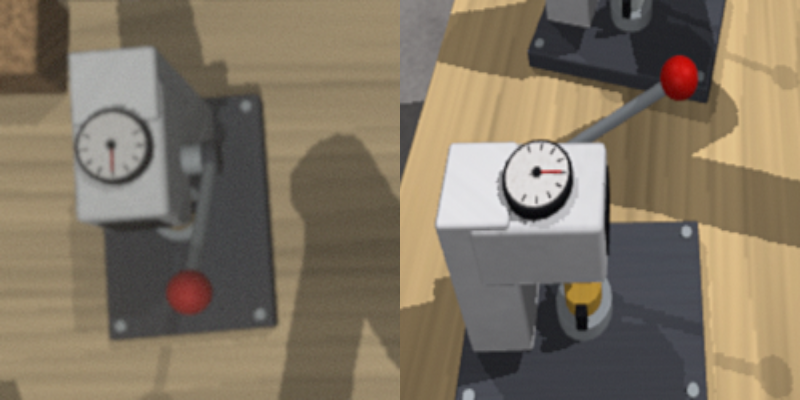

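The knob centre is about (597.6, 106.8, 284.7) and the lever azimuth is about 4.4°. That puts the pivot near (727, 117, 175). I'll raise the tool, turn the jaws +0.21 rad and travel over.

Emit:
{"op": "send_rows", "data": {
  "steps": [
    [[0, 0, -4, 0.105, 1], [0, 0, -4, 0.105, 1], [0, 0, -4, 0, 1], [0, 0, -4, 0, 1], [0, 0, -4, 0, 1], [-2.36, 3.34, 0, 0, 1], [-2.36, 3.34, 0, 0, 1], [-2.36, 3.34, 0, 0, 1], [-2.36, 3.34, 0, 0, 1], [-2.36, 3.34, 0, 0, 1]]
  ]
}}

```text
clock: 0.93
position: [284.5, -425.9, 409.4]
ee_rot: [-0.025, 1.0, 0.009, -0.003]
contact_force: [1.1, 0.3, 0.3]
gripper_width: 85.5
```

Emit:
{"op": "send_rows", "data": {
  "steps": [
    [[-2.36, 3.34, 0, 0, 1], [-2.36, 3.34, 0, 0, 1], [-2.36, 3.34, 0, 0, 1], [-2.36, 3.34, 0, 0, 1], [-2.36, 3.34, 0, 0, 1], [-2.36, 3.34, 0, 0, 1], [-2.36, 3.34, 0, 0, 1], [-2.36, 3.34, 0, 0, 1], [-2.36, 3.34, 0, 0, 1], [-2.36, 3.34, 0, 0, 1]]
  ]
}}

```text
clock: 1.77
position: [501.2, -69.7, 412.8]
ee_rot: [-0.025, 1.0, 0.01, -0.003]
contact_force: [0.6, -0.5, 0.0]
gripper_width: 85.6
```

```bash
cat >> h.py <<'E'
A=np.radians(4.4); KN=np.array([597.6,106.8,284.7]); PV=KN+np.array([130*np.cos(A),130*np.sin(A),0]); PV[2]=175
def rep(target_grasp):
    s=arm.read_state(); r=R.from_quat(s["ee_rot"]); M=r.as_matrix()
    tcp=s["position"]; g=tcp-19*M[:,2]
    d=M.T@(np.array(target_grasp)-g)/10
    yaw=np.degrees(np.arctan2(M[1,1],M[0,1]))
    print("t",round(s["clock"],2),"tcp",tcp.round(1),"grasp",g.round(1),"z",M[:,2].round(3),"yaw",round(yaw,1),"w",round(s["gripper_width"],1),"F",s["contact_force"].round(1))
    print("tool delta cm",d.round(2),"turn",round(np.radians((yaw-94.4+90)%180-90),3))
E
python3 -c "
from h import *
rep(KN)"
```

```text
t 1.77 tcp [501.2 -69.7 412.8] grasp [501.3 -70.1 431.7] z [-0.007  0.021 -1.   ] yaw 92.9 w 85.6 F [ 0.6 -0.5  0. ]
tool delta cm [-10.59  16.87  14.99] turn -0.027
```

Emit:
{"op": "send_rows", "data": {
  "steps": [
    [[-2.1, 3.3, 0, -0.027, 1], [-2.1, 3.3, 0, 0, 1], [-2.1, 3.3, 0, 0, 1], [-2.1, 3.3, 0, 0, 1], [-2.1, 3.3, 0, 0, 1], [0, 0, 2, 0, 1], [0, 0, 2, 0, 1], [0, 0, 2, 0, 1], [0, 0, 1, 0, 1], [0, 0, 0, 0, 1]]
  ]
}}

```text
clock: 2.6
position: [597.6, 125.1, 332.9]
ee_rot: [-0.045, 0.999, 0.01, -0.01]
contact_force: [0.4, 0.6, 0.1]
gripper_width: 85.5
```

```bash
python3 -c "
from h import *
rep(KN)
a=cloud('side')[0];b=cloud('top')[0]
cv2.imwrite('pics/c.png',np.hstack([cv2.resize(a[180:400,200:460],(400,340)),cv2.resize(b[150:350,100:335],(400,340))]))
"
```

```text
t 2.6 tcp [597.6 125.1 332.9] grasp [598.  124.7 351.9] z [-0.021  0.019 -1.   ] yaw 95.2 w 85.5 F [0.4 0.6 0.1]
tool delta cm [ 0.08 -1.92  6.69] turn 0.014
```

View pics/c.png

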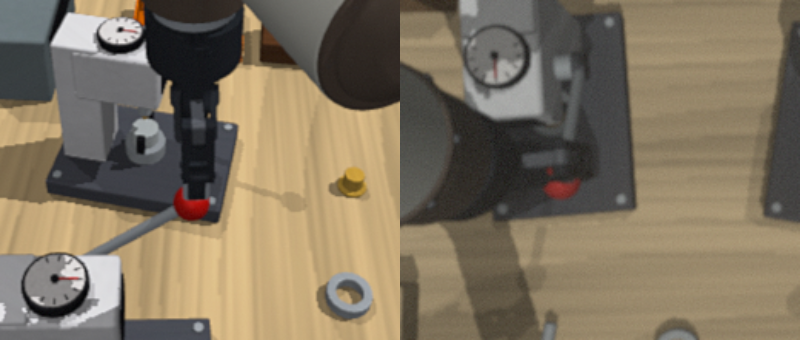

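The side view shows the fingers right above the red knob at (190,203), and the lever is still home. I'll correct y, then descend over the ball.

Emit:
{"op": "send_rows", "data": {
  "steps": [
    [[0.05, -1.0, 0, 0.014, 1], [0.05, -0.8, 0, 0, 1], [0, 0, 0, 0, 1], [0, 0, 1.5, 0, 1], [0, 0, 1.5, 0, 1], [0, 0, 1.3, 0, 1], [0, 0, 0, 0, 1]]
  ]
}}

```text
clock: 3.28
position: [601.9, 103.1, 300.0]
ee_rot: [-0.035, 0.999, 0.012, 0.0]
contact_force: [0.3, -0.3, -0.4]
gripper_width: 85.3
```

```bash
python3 -c "
from h import *
rep(KN)"
```

```text
t 3.28 tcp [601.9 103.1 300. ] grasp [601.9 102.6 318.9] z [-0.     0.025 -1.   ] yaw 94.1 w 85.3 F [ 0.3 -0.3 -0.4]
tool delta cm [0.4  0.36 3.43] turn -0.006
```

Emit:
{"op": "send_rows", "data": {
  "steps": [
    [[0.35, 0.3, 0.6, 0, 1], [0, 0, 1.0, 0, 1], [0, 0, 1.0, 0, 1], [0, 0, 0.7, 0, 1], [0, 0, 0, 0, 1], [0, 0, 0, 0, 1]]
  ]
}}

```text
clock: 3.78
position: [599.2, 106.2, 267.9]
ee_rot: [-0.035, 0.999, 0.013, 0.003]
contact_force: [0.0, -0.4, 1.6]
gripper_width: 85.2
```

```bash
python3 -c "
from h import *
rep(KN-[0,0,4])"
```

```text
t 3.78 tcp [599.2 106.2 267.9] grasp [599.1 105.7 286.9] z [ 0.006  0.026 -1.   ] yaw 94.0 w 85.2 F [ 0.  -0.4  1.6]
tool delta cm [0.15 0.11 0.62] turn -0.007
```

Emit:
{"op": "send_rows", "data": {
  "steps": [
    [[0.15, 0.1, 0.6, 0, 1], [0, 0, 0, 0, 1], [0, 0, 0, 0, 0.35], [0, 0, 0, 0, 0.35], [0, 0, 0, 0, 0.3], [0, 0, 0, 0, 0.2], [0, 0, 0, 0, 0.1], [0, 0, 0, 0, 0], [0, 0, 0, 0, 0], [0, 0, 0, 0, 0]]
  ]
}}

```text
clock: 4.62
position: [598.3, 107.6, 263.1]
ee_rot: [-0.035, 0.999, 0.013, 0.005]
contact_force: [-0.4, -0.9, 0.3]
gripper_width: 30.7
```

```bash
python3 -c "
from h import *
rep(KN)
a=cloud('side')[0]
cv2.imwrite('pics/d.png',cv2.resize(a[220:370,230:410],(600,500)))
"
```

```text
t 4.62 tcp [598.3 107.6 263.1] grasp [598.2 107.1 282.1] z [ 0.009  0.027 -1.   ] yaw 94.0 w 30.7 F [-0.4 -0.9  0.3]
tool delta cm [ 0.06 -0.02 -0.26] turn -0.006
```

View pics/d.png

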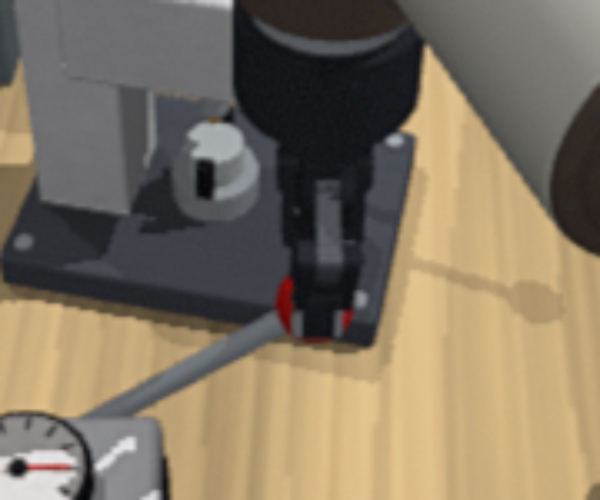

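The finger spans the ball at about (318,305), well centred. The width of 30.7 mm is a bit less than the 36 mm ball, so I'll check that it's steady while starting a small pull.

Emit:
{"op": "send_rows", "data": {
  "steps": [
    [[0, 0, 0, 0, 0], [0, 0, 0, 0, 0], [0.1, 0, 0.15, 0, 0], [0.2, 0, 0.3, 0, 0], [0.2, 0, 0.3, 0, 0], [0.2, 0, 0.3, 0, 0]]
  ]
}}

```text
clock: 5.17
position: [594.7, 107.4, 258.3]
ee_rot: [-0.036, 0.999, 0.013, 0.011]
contact_force: [-0.4, -0.3, 4.6]
gripper_width: 30.3
```

```bash
cat >> h.py <<'E'
def ang(c):
    v=np.array(c)-PV; h=-(v[0]*np.cos(A)+v[1]*np.sin(A)); lat=-v[0]*np.sin(A)+v[1]*np.cos(A)
    return np.degrees(np.arctan2(v[2],h)), np.hypot(h,v[2]), lat
def pt(deg): 
    a=np.radians(deg);h=170*np.cos(a); return PV+[-h*np.cos(A),-h*np.sin(A),170*np.sin(a)]
E
python3 - <<'E'
from h import *
rep(KN)
s=arm.read_state();M=R.from_quat(s["ee_rot"]).as_matrix();g=s["position"]-19*M[:,2]
print(ang(g))
im,d,W,c=cloud("side")
hsv=cv2.cvtColor(im,cv2.COLOR_BGR2HSV)
m=((hsv[...,0]<8)|(hsv[...,0]>172))&(hsv[...,1]>140)&(hsv[...,2]>60)&(d>0)
p=W[m];p=p[np.linalg.norm(p-g,axis=1)<30]
from scipy.optimize import least_squares
f=least_squares(lambda c:np.linalg.norm(p-c,axis=1)-18,g,loss="soft_l1");print("ball",len(p),f.x.round(1),ang(f.x),"ball-grasp tool",(M.T@(f.x-g)).round(1))
E
```

```text
t 5.17 tcp [594.7 107.4 258.3] grasp [594.3 106.8 277.3] z [ 0.021  0.028 -0.999] yaw 94.1 w 30.3 F [-0.4 -0.3  4.6]
tool delta cm [-0.35 -0.01 -0.73] turn -0.005
(np.float64(37.51210084076266), np.float64(168.05739928579166), np.float64(0.29670492453684183))
ball 79 [593.3 106.9 281.3] (np.float64(38.36196184610819), np.float64(171.24562453805353), np.float64(0.38088725396884726)) ball-grasp tool [ 0.9  0.2 -4. ]
```

The grip holds: the ball followed and the pull force is 4.6 N. Now I'll pull along the arc.

Emit:
{"op": "send_rows", "data": {
  "steps": [
    [[0.31, 0, 0.4, 0, 0], [0.3, 0, 0.4, 0, 0], [0.28, 0, 0.41, 0, 0], [0.27, 0, 0.42, 0, 0], [0.26, 0, 0.43, 0, 0], [0.25, 0, 0.43, 0, 0], [0.23, 0, 0.44, 0, 0], [0.22, 0, 0.45, 0, 0], [0.2, 0, 0.46, 0, 0], [0.19, 0, 0.46, 0, 0]]
  ]
}}

```text
clock: 6.05
position: [580.6, 106.3, 236.3]
ee_rot: [-0.038, 0.999, 0.015, 0.033]
contact_force: [-5.1, -0.7, 9.8]
gripper_width: 31.4
```

```bash
cat >> h.py <<'E'
def chk(target=None):
    s=arm.read_state();M=R.from_quat(s["ee_rot"]).as_matrix();g=s["position"]-23*M[:,2]
    a=ang(g); print("t",round(s["clock"],2),"g+4",g.round(1),"ang/r/lat",np.round(a,1),"z",M[:,2].round(3),"yaw",np.degrees(np.arctan2(M[1,1],M[0,1])).round(1),"w",round(s["gripper_width"],1),"F",s["contact_force"].round(1))
    if target is not None: print(" delta to",target,(M.T@(pt(target)-g)/10).round(2))
E
python3 -c "
from h import *
chk(10);chk(-17)"
```

```text
t 6.05 g+4 [579.1 105.6 259.3] ang/r/lat [ 29.6 170.8   0.2] z [ 0.064  0.032 -0.997] yaw 94.4 w 31.4 F [-5.1 -0.7  9.8]
 delta to 10 [ 2.25 -0.17  5.34]
t 6.05 g+4 [579.1 105.6 259.3] ang/r/lat [ 29.6 170.8   0.2] z [ 0.064  0.032 -0.997] yaw 94.4 w 31.4 F [-5.1 -0.7  9.8]
 delta to -17 [ 2.29 -0.38 13.27]
```

Emit:
{"op": "send_rows", "data": {
  "steps": [
    [[0.42, 0, 0.68, 0, 0], [0.4, 0, 0.69, 0, 0], [0.38, 0, 0.7, 0, 0], [0.35, 0, 0.72, 0, 0], [0.33, 0, 0.73, 0, 0], [0.3, 0, 0.74, 0, 0], [0.28, 0, 0.75, 0, 0], [0.26, 0, 0.76, 0, 0]]
  ]
}}

```text
clock: 6.72
position: [563.7, 104.8, 199.3]
ee_rot: [-0.042, 0.998, 0.015, 0.049]
contact_force: [-5.1, -0.2, 10.1]
gripper_width: 0.2
```

```bash
python3 -c "
from h import *
chk(0);chk(-17)"
```

```text
t 6.72 g+4 [561.5 104.1 222.2] ang/r/lat [ 15.8 172.8   0. ] z [ 0.097  0.033 -0.995] yaw 94.9 w 0.2 F [-5.1 -0.2 10.1]
 delta to 0 [ 0.84 -0.12  4.66]
t 6.72 g+4 [561.5 104.1 222.2] ang/r/lat [ 15.8 172.8   0. ] z [ 0.097  0.033 -0.995] yaw 94.9 w 0.2 F [-5.1 -0.2 10.1]
 delta to -17 [ 0.6  -0.25  9.67]
```

```bash
python3 -c "
from h import *
a=cloud('side')[0];b=cloud('top')[0]
cv2.imwrite('pics/e.png',np.hstack([cv2.resize(a[220:400,230:410],(400,400)),cv2.resize(b[190:310,130:250],(400,400))]))
chk()"
```

```text
t 6.82 g+4 [561.2 103.9 221.2] ang/r/lat [ 1.550e+01  1.728e+02 -1.000e-01] z [ 0.096  0.033 -0.995] yaw 94.9 w 0.1 F [-3.1 -0.9  7.9]
```

View pics/e.png

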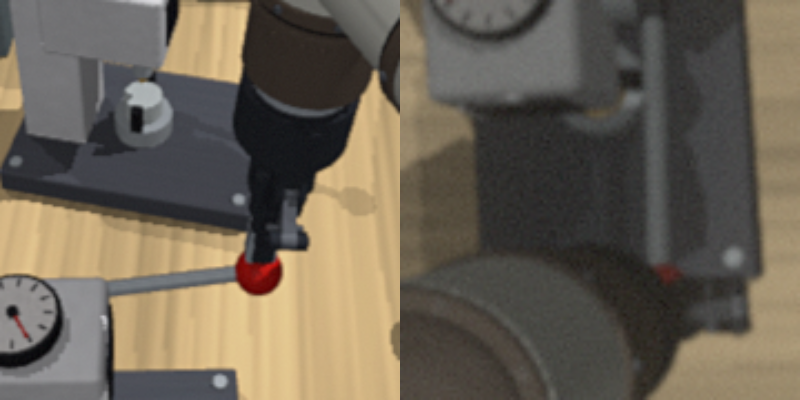

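The grip slipped. The fingers are shut (0.1 mm) and resting on the ball at side-crop (258,272), which still holds the lever near level. I need the ball's position relative to the tip before moving.

```bash
cat >> h.py <<'E'
from scipy.optimize import least_squares
def ball(save=None):
    s=arm.read_state();M=R.from_quat(s["ee_rot"]).as_matrix();tcp=s["position"]
    out=[]
    for n in ("side","top"):
        im,d,W,c=cloud(n); hsv=cv2.cvtColor(im,cv2.COLOR_BGR2HSV)
        m=((hsv[...,0]<8)|(hsv[...,0]>172))&(hsv[...,1]>140)&(hsv[...,2]>40)&(d>0)
        p=W[m]; p=p[(np.abs(p[:,1]-107)<40)&(np.abs(p[:,0]-590)<70)&(p[:,2]>90)]
        if len(p)<15: print(n,"few",len(p)); continue
        # camera-side prior start; constrain to lever arc: only the angle unknown
        f=least_squares(lambda a:np.linalg.norm(p-pt(a[0]),axis=1)-18,[ang(p.mean(0))[0]],loss="soft_l1")
        b=pt(f.x[0]); print(n,len(p),"angle",f.x.round(1),"ball",b.round(1),"resid",np.abs(f.fun).mean().round(1),"ball-tcp in tool",(M.T@(b-tcp)).round(1))
E
python3 -c "
from h import *
ball();chk()"
```

```text
side 259 angle [10.1] ball [560.3 103.9 204.8] resid 0.9 ball-tcp in tool [ 2.4 -0.3 -6.8]
top few 10
t 6.92 g+4 [561.3 103.9 221.6] ang/r/lat [ 1.560e+01  1.728e+02 -1.000e-01] z [ 0.096  0.033 -0.995] yaw 94.9 w -0.1 F [-3.4 -1.1  8.8]
```

Run:
```python
from h import *
s=arm.read_state();M=R.from_quat(s["ee_rot"]).as_matrix();tcp=s["position"]
for n in("side","top"):
    im,d,W,c=cloud(n); hsv=cv2.cvtColor(im,cv2.COLOR_BGR2HSV)
    T=(W-tcp)@M
    m=(d>0)&(np.abs(T[...,0])<45)&(np.abs(T[...,1])<70)&(T[...,2]>-60)&(T[...,2]<30)
    red=((hsv[...,0]<8)|(hsv[...,0]>172))&(hsv[...,1]>140)
    for lo in range(-60,30,6):
        k=m&~red&(T[...,2]>=lo)&(T[...,2]<lo+6); r=m&red&(T[...,2]>=lo)&(T[...,2]<lo+6)
        f=lambda k:(k.sum(),np.percentile(T[k][:,0],[5,95]).round(),np.percentile(T[k][:,1],[5,95]).round()) if k.sum()>3 else k.sum()
        print(n,lo,"grey",f(k),"red",f(r))
im=cloud("side")[0];cv2.imwrite("pics/f.png",cv2.resize(im[290:370,300:380],(640,640),interpolation=cv2.INTER_CUBIC)[:600])
```

```text
side -60 grey (np.int64(6), array([-11.,  -9.]), array([5., 8.])) red 0
side -54 grey (np.int64(19), array([-11.,   3.]), array([-6., 15.])) red 0
side -48 grey (np.int64(28), array([-10.,   5.]), array([ 2., 14.])) red 0
side -42 grey (np.int64(41), array([-10.,   8.]), array([-2., 15.])) red 0
side -36 grey (np.int64(16), array([-10.,  11.]), array([-5., 12.])) red (np.int64(7), array([-2.,  7.]), array([11., 13.]))
side -30 grey (np.int64(6), array([-9.,  6.]), array([5., 7.])) red (np.int64(5), array([-4.,  8.]), array([ 7., 10.]))
side -24 grey (np.int64(9), array([-9., 16.]), array([-6.,  6.])) red (np.int64(86), array([-10.,  14.]), array([ 1., 14.]))
side -18 grey (np.int64(9), array([-11.,  20.]), array([-8.,  4.])) red (np.int64(90), array([-12.,  15.]), array([-0., 17.]))
side -12 grey (np.int64(30), array([-23.,  19.]), array([-3., 12.])) red (np.int64(52), array([-14.,  13.]), array([ 3., 18.]))
side -6 grey (np.int64(93), array([-42.,   6.]), array([-4., 11.])) red (np.int64(21), array([-11.,   9.]), array([10., 17.]))
side 0 grey (np.int64(39), array([-44., -19.]), array([1., 8.])) red 1
side 6 grey 3 red 0
side 12 grey 0 red 0
side 18 grey 0 red 0
side 24 grey 0 red 0
top -60 grey 0 red 0
top -54 grey 0 red 0
top -48 grey 1 red 0
top -42 grey 0 red 0
top -36 grey 1 red 0
top -30 grey 1 red 0
top -24 grey 0 red 2
top -18 grey (np.int64(6), array([-13., -11.]), array([-6., -2.])) red (np.int64(7), array([-12.,  -8.]), array([-11.,  -7.]))
top -12 grey (np.int64(13), array([-15.,  -9.]), array([-13.,   0.])) red 1
top -6 grey (np.int64(71), array([-35., -15.]), array([-6.,  4.])) red 0
top 0 grey (np.int64(46), array([-44., -23.]), array([-7.,  3.])) red 0
top 6 grey (np.int64(5), array([-44., -38.]), array([-7., -7.])) red 0
top 12 grey 0 red 0
top 18 grey 0 red 0
top 24 grey 0 red 0
```

View pics/f.png

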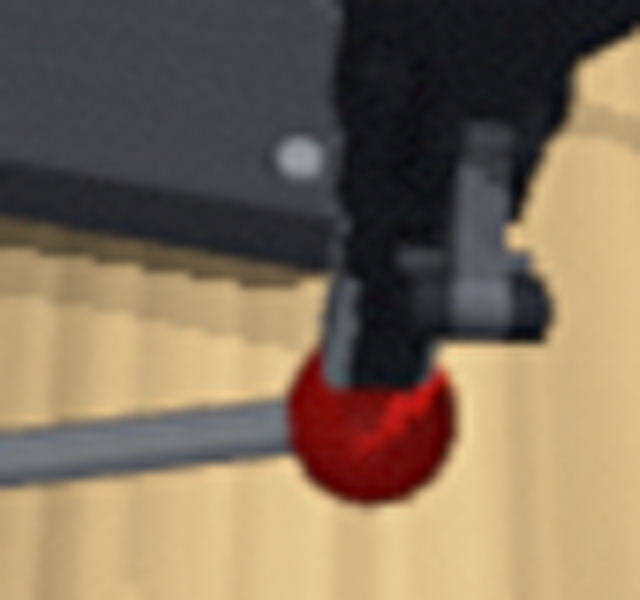

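The tip's true end reads about 24 mm behind the reported TCP: the ball centre is at tool z −6.8 and the tip sits on its crown. My first grasp was therefore on the upper cap of the ball. That explains the 30 mm width and the squeeze-out. The lever is constrained to its plane, so the shut tip on the crown works like a cam follower. I'll keep pressing this way and track the knob.

```bash
cat >> h.py <<'E'
from scipy.optimize import brentq
ZO=-6.8
def cam(*targets):
    s=arm.read_state();M=R.from_quat(s["ee_rot"]).as_matrix();tcp=s["position"]
    f=lambda a:(M.T@(pt(a)-tcp))[2]-ZO
    try: a=brentq(f,-60,60)
    except Exception: a=np.nan
    print("t",round(s["clock"],2),"tcp",tcp.round(1),"est angle",round(a,1),"ball in tool",(M.T@(pt(a)-tcp)).round(1),"z",M[:,2].round(3),"F",s["contact_force"].round(1),"w",round(s["gripper_width"],1))
    for t in targets: print("  to",t,((M.T@(pt(t)-tcp)-[0,0,ZO])/10).round(2))
E
python3 -c "
from h import *
cam(0,-5,-17.3)"
```

```text
t 7.07 tcp [563.6 104.7 198.8] est angle 10.3 ball in tool [ 2.5 -0.3 -6.8] z [ 0.096  0.033 -0.995] F [-3.3 -0.8  8.6] w 0.4
  to 0 [ 0.82 -0.11  2.99]
  to -5 [ 0.9  -0.14  4.47]
  to -17.3 [ 0.55 -0.24  8.1 ]
```

Emit:
{"op": "send_rows", "data": {
  "steps": [
    [[0.25, 0, 0.5, 0, 0], [0.22, 0, 0.7, 0, 0], [0.2, 0, 0.8, 0, 0], [0.15, 0, 0.8, 0, 0], [0.1, 0, 0.8, 0, 0], [0.05, 0, 0.8, 0, 0]]
  ]
}}

```text
clock: 7.57
position: [558.0, 104.2, 166.4]
ee_rot: [-0.043, 0.998, 0.014, 0.053]
contact_force: [-7.4, 0.1, 11.8]
gripper_width: 0.4
```

```bash
python3 -c "
from h import *
cam(-5,-10,-17.3);ball()"
```

```text
t 7.57 tcp [558.  104.2 166.4] est angle -0.6 ball in tool [-0.4 -0.3 -6.8] z [ 0.105  0.033 -0.994] F [-7.4  0.1 11.8] w 0.4
  to -5 [ 0.04 -0.06  1.3 ]
  to -10 [ 0.   -0.1   2.78]
  to -17.3 [-0.28 -0.15  4.93]
side 248 angle [-0.5] ball [557.7 103.7 173.6] resid 0.8 ball-tcp in tool [-0.4 -0.3 -7.1]
top 19 angle [-1.8] ball [557.8 103.7 169.5] resid 0.7 ball-tcp in tool [-0.1 -0.4 -3.1]
```

Emit:
{"op": "send_rows", "data": {
  "steps": [
    [[0.05, 0, 0.7, 0, 0], [0, -0.02, 0.7, 0, 0], [0, -0.02, 0.7, 0, 0], [-0.05, -0.02, 0.7, 0, 0], [-0.05, -0.02, 0.7, 0, 0], [-0.05, -0.02, 0.6, 0, 0], [-0.05, 0, 0.5, 0, 0]]
  ]
}}

```text
clock: 8.25
position: [559.0, 104.2, 130.5]
ee_rot: [-0.045, 0.998, 0.013, 0.051]
contact_force: [-6.7, -0.1, 12.2]
gripper_width: 0.0
```

```bash
python3 -c "
from h import *
cam(-17.3);ball()"
```

```text
t 8.25 tcp [559.  104.2 130.5] est angle -12.7 ball in tool [-3.6 -0.3 -6.8] z [ 0.101  0.031 -0.994] F [-6.7 -0.1 12.2] w 0.0
  to -17.3 [-0.57 -0.06  1.35]
side 230 angle [-12.6] ball [561.8 104.  137.8] resid 0.9 ball-tcp in tool [-3.6 -0.3 -7. ]
top 27 angle [-13.6] ball [562.5 104.1 134.9] resid 0.8 ball-tcp in tool [-3.9 -0.4 -4.1]
```

Emit:
{"op": "send_rows", "data": {
  "steps": [
    [[-0.15, 0, 0.5, 0, 0], [-0.15, 0, 0.5, 0, 0], [-0.15, 0, 0.5, 0, 0], [-0.15, 0, 0.5, 0, 0], [-0.12, 0, 0.4, 0, 0]]
  ]
}}

```text
clock: 8.77
position: [561.8, 104.1, 117.1]
ee_rot: [-0.046, 0.998, 0.011, 0.047]
contact_force: [-19.8, 2.1, 33.4]
gripper_width: -0.1
```

```bash
python3 -c "
from h import *
cam(-17.3);ball()"
```

```text
t 8.77 tcp [561.8 104.1 117.1] est angle -17.4 ball in tool [-4.3 -0.  -6.8] z [ 0.092  0.027 -0.995] F [-19.8   2.1  33.4] w -0.1
  to -17.3 [-0.43 -0.   -0.02]
side 231 angle [-17.1] ball [565.3 104.3 124.9] resid 0.8 ball-tcp in tool [-4.2 -0.  -7.4]
top 18 angle [-10.7] ball [560.6 104.  143.6] resid 4.4 ball-tcp in tool [ -1.3   0.4 -26.5]
```

On the stop at −17°, with force risen to 33 N. Holding about one second with light pressure.

Emit:
{"op": "send_rows", "data": {
  "steps": [
    [[-0.05, 0, 0.25, 0, 0], [-0.05, 0, 0.22, 0, 0], [0, 0, 0.22, 0, 0], [0, 0, 0.22, 0, 0], [0, 0, 0.22, 0, 0], [0, 0, 0.22, 0, 0]]
  ]
}}

```text
clock: 9.37
position: [561.5, 104.2, 118.5]
ee_rot: [-0.048, 0.998, 0.011, 0.049]
contact_force: [-6.6, -0.3, 13.5]
gripper_width: 0.2
```

```bash
python3 -c "
from h import *
cam(-17.3)"
```

```text
t 9.37 tcp [561.5 104.2 118.5] est angle -16.9 ball in tool [-4.2 -0.2 -6.8] z [ 0.097  0.027 -0.995] F [-6.6 -0.3 13.5] w 0.2
  to -17.3 [-0.45 -0.02  0.13]
```

Force is down to 13.5 N, barely above the spring, so it may be leaving the stop. I'll press firmer and hold a full second.

Emit:
{"op": "send_rows", "data": {
  "steps": [
    [[-0.05, 0, 0.45, 0, 0], [-0.05, 0, 0.4, 0, 0], [-0.05, 0, 0.4, 0, 0], [0, 0, 0.38, 0, 0], [0, 0, 0.38, 0, 0], [0, 0, 0.38, 0, 0], [0, 0, 0.38, 0, 0]]
  ]
}}

```text
clock: 9.95
position: [561.8, 104.1, 117.9]
ee_rot: [-0.052, 0.997, 0.009, 0.052]
contact_force: [-10.6, -0.1, 21.0]
gripper_width: -0.1
```

```bash
python3 -c "
from h import *
cam(-17.3)"
```

```text
t 9.95 tcp [561.8 104.1 117.9] est angle -17.1 ball in tool [-4.1 -0.1 -6.8] z [ 0.103  0.024 -0.994] F [-10.6  -0.1  21. ] w -0.1
  to -17.3 [-0.43 -0.01  0.07]
```

Emit:
{"op": "send_rows", "data": {
  "steps": [
    [[0, 0, 0.38, 0, 0], [0, 0, 0.38, 0, 0], [0, 0, 0.38, 0, 0], [0, 0, 0.38, 0, 0], [0, 0, 0.38, 0, 0]]
  ]
}}

```text
clock: 10.37
position: [562.0, 104.0, 117.9]
ee_rot: [-0.055, 0.997, 0.008, 0.056]
contact_force: [-10.7, 0.9, 20.9]
gripper_width: -0.1
```

```bash
python3 -c "
from h import *
cam(-17.3,-10)"
```

```text
t 10.37 tcp [562.  104.  117.9] est angle -17.1 ball in tool [-4.  -0.  -6.8] z [ 0.11   0.023 -0.994] F [-10.7   0.9  20.9] w -0.1
  to -17.3 [-0.42 -0.    0.06]
  to -10 [-0.14  0.04 -2.08]
```

Held on the stop for about a second at 21 N. Now I'll ease it up at about 4–5 mm per row; spring sag adds about 2 mm per row upward.

Emit:
{"op": "send_rows", "data": {
  "steps": [
    [[-0.1, 0, 0, 0, 0], [-0.05, 0, -0.15, 0, 0], [-0.05, 0, -0.2, 0, 0], [-0.05, 0, -0.2, 0, 0], [-0.05, 0, -0.2, 0, 0]]
  ]
}}

```text
clock: 10.78
position: [559.4, 103.8, 133.8]
ee_rot: [-0.056, 0.997, 0.008, 0.054]
contact_force: [-5.8, 0.7, 9.7]
gripper_width: 0.3
```

```bash
python3 -c "
from h import *
cam(-10,-5,0)"
```

```text
t 10.78 tcp [559.4 103.8 133.8] est angle -11.6 ball in tool [-2.5  0.  -6.8] z [ 0.107  0.022 -0.994] F [-5.8  0.7  9.7] w 0.3
  to -10 [-0.22  0.01 -0.47]
  to -5 [-0.18  0.03 -1.95]
  to 0 [-0.28  0.05 -3.43]
```

Emit:
{"op": "send_rows", "data": {
  "steps": [
    [[-0.1, 0, -0.22, 0, 0], [-0.1, 0, -0.22, 0, 0], [-0.1, 0, -0.22, 0, 0], [-0.1, 0, -0.22, 0, 0], [-0.1, 0, -0.22, 0, 0], [-0.12, 0, -0.22, 0, 0], [-0.12, 0, -0.22, 0, 0]]
  ]
}}

```text
clock: 11.37
position: [558.5, 103.7, 159.1]
ee_rot: [-0.057, 0.997, 0.008, 0.05]
contact_force: [-5.5, -0.1, 8.3]
gripper_width: 0.0
```

```bash
python3 -c "
from h import *
cam(5,10,15)"
```

```text
t 11.37 tcp [558.5 103.7 159.1] est angle -3.1 ball in tool [-0.2  0.2 -6.8] z [ 0.1    0.021 -0.995] F [-5.5 -0.1  8.3] w 0.0
  to 5 [-0.3   0.04 -2.37]
  to 10 [-0.64  0.04 -3.82]
  to 15 [-1.11  0.05 -5.22]
```

Emit:
{"op": "send_rows", "data": {
  "steps": [
    [[-0.1, 0, -0.3, 0, 0], [-0.12, 0, -0.3, 0, 0], [-0.14, 0, -0.3, 0, 0], [-0.16, 0, -0.3, 0, 0], [-0.18, 0, -0.3, 0, 0], [-0.2, 0, -0.3, 0, 0], [-0.22, 0, -0.3, 0, 0], [-0.24, 0, -0.3, 0, 0]]
  ]
}}

```text
clock: 12.03
position: [563.8, 104.1, 195.4]
ee_rot: [-0.058, 0.997, 0.007, 0.048]
contact_force: [-5.1, 0.1, 8.3]
gripper_width: 0.1
```

```bash
python3 -c "
from h import *
cam(15,20,25);ball()"
```

```text
t 12.03 tcp [563.8 104.1 195.4] est angle 9.1 ball in tool [ 3.3  0.3 -6.8] z [ 0.095  0.02  -0.995] F [-5.1  0.1  8.3] w 0.1
  to 15 [-0.2   0.03 -1.67]
  to 20 [-0.78  0.03 -3.04]
  to 25 [-1.48  0.02 -4.35]
side 257 angle [9.2] ball [559.9 103.9 202.1] resid 1.0 ball-tcp in tool [ 3.2  0.3 -7. ]
top few 1
```

Emit:
{"op": "send_rows", "data": {
  "steps": [
    [[-0.05, 0, -0.32, 0, 0], [-0.08, 0, -0.32, 0, 0], [-0.12, 0, -0.32, 0, 0], [-0.15, 0, -0.32, 0, 0], [-0.18, 0, -0.32, 0, 0], [-0.2, 0, -0.32, 0, 0], [-0.22, 0, -0.32, 0, 0], [-0.24, 0, -0.32, 0, 0]]
  ]
}}

```text
clock: 12.8
position: [580.0, 105.4, 236.4]
ee_rot: [-0.059, 0.996, 0.008, 0.06]
contact_force: [-0.6, -0.5, 4.3]
gripper_width: -0.4
```

```bash
python3 -c "
from h import *
cam(25,30,35,40);ball()"
```

```text
t 12.8 tcp [580.  105.4 236.4] est angle 23.3 ball in tool [ 7.7  0.5 -6.8] z [ 0.119  0.023 -0.993] F [-0.6 -0.5  4.3] w -0.4
  to 25 [ 0.51  0.05 -0.44]
  to 30 [-0.33  0.03 -1.66]
  to 35 [-1.27  0.01 -2.81]
  to 40 [-2.31 -0.02 -3.87]
side 294 angle [23.3] ball [571.5 104.8 242.1] resid 0.9 ball-tcp in tool [ 7.8  0.5 -6.7]
top few 0
```

Emit:
{"op": "send_rows", "data": {
  "steps": [
    [[0.2, 0, -0.2, 0, 0], [0.1, 0, -0.28, 0, 0], [0.0, 0, -0.3, 0, 0], [-0.1, 0, -0.3, 0, 0]]
  ]
}}

```text
clock: 13.23
position: [580.2, 105.7, 250.9]
ee_rot: [-0.06, 0.996, 0.009, 0.065]
contact_force: [1.6, -0.9, 2.9]
gripper_width: -0.6
```

```bash
python3 -c "
from h import *
cam(30,35,40);ball()"
```

```text
t 13.23 tcp [580.2 105.7 250.9] est angle 29.1 ball in tool [ 0.3 -0.1 -6.8] z [ 0.129  0.026 -0.991] F [ 1.6 -0.9  2.9] w -0.6
  to 30 [-0.14 -0.01 -0.22]
  to 35 [-1.09 -0.04 -1.35]
  to 40 [-2.14 -0.06 -2.4 ]
side 304 angle [28.9] ball [578.8 105.4 257.2] resid 0.9 ball-tcp in tool [ 0.6 -0.1 -6.4]
top 24 angle [40.] ball [597.3 106.8 284.2] resid 6.4 ball-tcp in tool [-21.3  -0.6 -30.7]
```

Emit:
{"op": "send_rows", "data": {
  "steps": [
    [[-0.25, 0, -0.3, 0, 0], [-0.28, 0, -0.3, 0, 0], [-0.28, 0, -0.3, 0, 0], [-0.3, 0, -0.28, 0, 0], [-0.3, 0, -0.28, 0, 0]]
  ]
}}

```text
clock: 13.75
position: [591.9, 106.5, 267.4]
ee_rot: [-0.06, 0.996, 0.009, 0.063]
contact_force: [0.1, -1.3, 3.5]
gripper_width: -0.0
```

```bash
python3 -c "
from h import *
cam(35,40);ball()"
```

```text
t 13.75 tcp [591.9 106.5 267.4] est angle 35.6 ball in tool [ 1.6 -0.  -6.8] z [ 0.125  0.024 -0.992] F [ 0.1 -1.3  3.5] w -0.0
  to 35 [0.28 0.   0.13]
  to 40 [-0.76 -0.03 -0.92]
side 326 angle [35.3] ball [588.9 106.1 273.2] resid 0.9 ball-tcp in tool [ 2.3  0.  -6.1]
top few 10
```

Still in contact at 35°. I'll do the last 4–5° slowly, until the force falls to zero.

Emit:
{"op": "send_rows", "data": {
  "steps": [
    [[-0.18, 0, -0.2, 0, 0], [-0.18, 0, -0.2, 0, 0], [-0.15, 0, -0.18, 0, 0], [-0.12, 0, -0.15, 0, 0], [-0.1, 0, -0.12, 0, 0]]
  ]
}}

```text
clock: 14.27
position: [599.4, 107.4, 277.1]
ee_rot: [-0.059, 0.996, 0.009, 0.063]
contact_force: [0.5, -0.2, 2.7]
gripper_width: -0.2
```

```bash
python3 -c "
from h import *
cam(40);ball()"
```

```text
t 14.27 tcp [599.4 107.4 277.1] est angle 39.7 ball in tool [ 1.7 -0.2 -6.8] z [ 0.125  0.025 -0.992] F [ 0.5 -0.2  2.7] w -0.2
  to 40 [ 0.11 -0.03 -0.05]
side 333 angle [39.3] ball [596.1 106.7 282.7] resid 0.9 ball-tcp in tool [ 2.6 -0.2 -6. ]
top few 5
```

Emit:
{"op": "send_rows", "data": {
  "steps": [
    [[0, 0, -0.1, 0, 0], [0, 0, -0.1, 0, 0], [0, 0, -0.15, 0, 0], [0, 0, -0.2, 0, 0], [0, 0, -0.4, 0, 0], [0, 0, -1, 0, 0], [0, 0, -2, 0, 0], [0, 0, -3, 0, 0], [0, 0, -3, 0, 0], [0, 0, 0, 0, 0]]
  ]
}}

```text
clock: 15.2
position: [581.7, 103.9, 375.9]
ee_rot: [-0.059, 0.997, 0.007, 0.054]
contact_force: [0.7, -0.3, 1.9]
gripper_width: 0.3
```

```bash
python3 -c "
from h import *
cam(40);ball()
a=cloud('side')[0];cv2.imwrite('pics/g.png',a)"
```

```text
t 15.2 tcp [581.7 103.9 375.9] est angle nan ball in tool [nan nan nan] z [ 0.107  0.02  -0.994] F [ 0.7 -0.3  1.9] w 0.3
  to 40 [-0.58  0.04  9.97]
side 441 angle [40.5] ball [598.4 106.9 285.4] resid 1.7 ball-tcp in tool [-6.9  0.3 91.8]
top 193 angle [39.8] ball [597.1 106.8 283.9] resid 3.2 ball-tcp in tool [-5.5  0.4 93.2]
```

View pics/g.png

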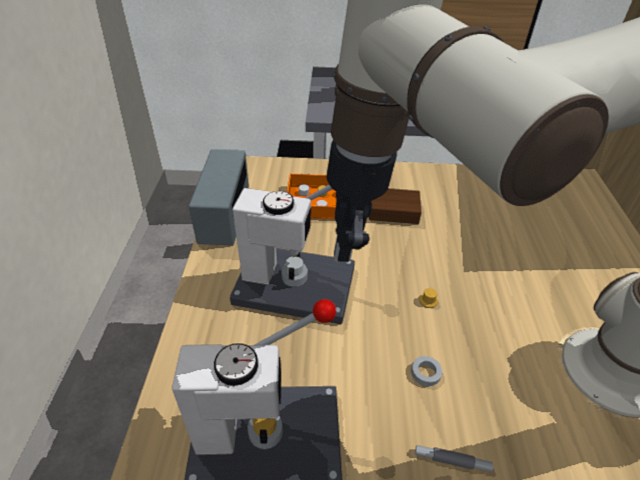

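The red knob is back at (324,311), exactly where it started. The lever is home, and the tool is clear above it, touching nothing. Handing in.

```bash
python3 -c "
from h import *
print(np.abs(arm.read_state()['joint_vel']).max().round(3)); print(job.job_done())"
```

```text
0.037
the job is handed in; nothing more can be done
None
```

I pulled the red lever down to its stop, held it there, eased it home and withdrew the arm, but not with a pinch the whole way. The job was handed in at about 15 s.

- **Pull:** The first pinch was too high on the ball, because the fingertips end about 24 mm short of the reported TCP. The knob slipped out of the grip around 20–10° above level. The shut fingertips stayed on top of the knob, with about 8–10 N still on it. The camera then put the lever at about 10° above level, so I saw no snap-back. I pushed it the rest of the way with the shut fingers.
- **Hold:** It reached the stop at about 8.7 s (−17°, 33 N on the tool). The force fell to 13.5 N around 9.4 s, so the lever may have lifted slightly off the stop. I pressed harder and held at about 21 N until 10.4 s.
- **Return:** Easing it home took about 3.9 s, a little over the 3 s asked. The fingers stayed in contact throughout, and the force was 2.7 N at about 39–40°, just before I let go.
- **Last checks:** The side and top cameras put the lever at 40.5° and 39.8°, where home is 40°. The knob is back at its starting pixel. The fingertips are well above the knob, touching nothing. I sent no move toward the black lever, but its knob was hidden behind the gripper in the last picture, so I did not confirm its position.

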